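# Oil and pin the game table's drawbar coupling

## Task

Couple the game table's drawbar: first press the cap of the pump oiler on the coupling right down and let it spring back up to oil the joint, then take the long headed pin from the wooden rack and push it down through the fork's slot and the tongue's round hole, which lies deep down and hard to see somewhere along the slot, so feel for it, until the pin's head is fully home on the fork. Press firmly past the sprung keeper but do not force or hammer the pin; leave the short pin and the headless rod in the rack, disturb nothing else, and let go.

Things in the scene. Friction and masses are not known exactly. Their poses are not given: they have to be found in the camera images.
- coupling: Drawbar coupling fixed to the table: steel plate 100 x 340 x 8 mm (x, y, z). Origin: underside, straight below the middle of the fork's slot. Fork: two flat tines 56 x 90 mm (z 40-52 and 76-96), each with a slot 20 mm wide (x), 48 long (y); web at y +46 to +58. Grey tongue housing 64 x 60 mm, 84 high, at y -132. Pump oiler (bottle diameter 50) at y +138, with a thin rigid tube to the web.
- fork_seat (a point): Middle of the slot on the upper tine's flat top, 96 mm above the table; axes as the coupling's. The pin head's underside rests on this face when home. A rim 10 mm high, 6 mm wide (inside 44 mm along x, 68 along y) surrounds it, so fingers cannot hold the head at the end: let go and press on it.
- fork_tongue (a point): Middle of the slot at the height of the tongue's top face, 70 mm above the table. The clamped steel tongue (z 56-70) fills the fork under the slot; its round 20 mm hole is centred anywhere from 14 mm before to 14 mm beyond this point along the coupling's y, x = 0. Not measured: find it by touch.
- fork_keeper (a point): Below the lower tine, 38 mm above the table: top of a sprung steel keeper bar that reaches to 7 mm from the slot's midline on its +x side, all along the slot; the pin's tapered nose pushes it 2 mm aside (about 15 N on the pin), and it then grips the shank.
- oiler_cap (a joint): Downward travel of the oiler's sprung cap: 0 = up, 0.010 m = right down; 3 N to start it, 8 N at the bottom.
- oiler_top (a point): Centre of the flat top of the oiler's cap (diameter 28 mm on top, 34 at its side), 120 mm above the table when up; moves with the cap.
- rack: Wooden block 70 x 200 x 55 mm (x, y, z) fixed to the table; origin: centre of its underside. Three upright square holes, 20 mm wide, 45 mm deep, at y -65, 0 and +65 mm, each holding one of the pin, the short pin and the rod, in any order.
- pin: The long headed steel pin: shank diameter 18, 80 mm long, the lowest 9 mm tapered to an 11 mm flat nose; flat round head diameter 36, 12 mm thick; 92 mm overall, about 0.25 kg. Stands head up in the rack, its head's underside 35 mm above the block's top (head top 102 mm above the table). Origin: the nose's end; z points along the axis to the head.
- pin_neck (a point): On the long pin's axis at the underside of its head, 80 mm from the nose.
- short_pin: A like steel pin but only 58 mm of shank (head diameter 36, 12 mm thick; head top 80 mm above the table); origin at its nose. Too short; stays in the rack.
- rod: Headless steel rod, diameter 18, 92 mm long, tapered nose; top 102 mm above the table; origin at its nose. Stays in the rack.
- paint_pot: Closed grey paint pot, diameter 52, 60 mm high, loose on the table; origin: centre of underside. Leave alone.
- ruin: Small model ruin of brick walls on a 90 x 70 mm base, 53 mm high, loose on the table; origin: centre of underside. Leave alone.
There are look-alikes about, which are no part of the job. What is shaped like the pin but blue or turquoise is not meant.

How it is judged:
By the outcome, as a careful person would: the job done as asked, in the order asked, and still so for the second after the job is handed in, with the robot touching nothing.
It also fails if it takes over 61 s, if anything falls off the work surface, if the arm or the gripper's body presses on something with over 40 N, if the wrist force passes 120 N, or if a joint passes its speed limit or range.

## Robot

A 7-joint arm with a two-finger parallel gripper is mounted at the origin on the work surface. World frame = base frame: x ahead of the robot, y to its left, z up, the work surface at z = 0. Lengths are in m, angles in rad, forces in N, time in s.
With the tool pointing down it reaches from about 0.4 to 0.9 m from the base axis. Payload 5.6 kg.
Tool frame: the origin (TCP) lies at the very end of the fingers, on their centre line; the grasp point (between the pads) lies env.grasp_offset behind it (env.grasp_offset is the distance from the TCP to the grasp point, in m); z points along the fingers, y is the line along which they close (so a half turn about z gives the same grasp; the last joint's range is limited). The gripper opens to 92 mm and grips with 3 to 60 N. Pads are 20 mm wide; open, the fingers measure 128 mm over their backs; the gripper's body (75 mm by 189 mm) begins 69 mm behind the grasp point.
Start: joints at [-1.388, 0.468, -0.012, 1.603, 0.006, 1.071, -0.056], TCP at [0.146, 0.633, 0.215] pointing down, gripper open.
Joint ranges: [-2.53, 2.53], [-0.31, 2.02], [-1.57, 1.55], [0.28, 2.44], [-1.29, 4.43], [0.15, 1.84], [-2.92, 2.92]. Speed limits (rad/s): [2.57, 2.57, 3.14, 3.14, 3.14, 3.14, 3.14].

## Interface

Orientations are given as a unit quaternion [x, y, z, w].
In Python, from station import env, get_image gives the robot as it stands.
- The arm moves only by the shell command python3 -m pendant 'ROWS' [OPENING]. ROWS is JSON, a list of rows, each a list of 4 numbers: the shift along the tool's x, y, z each as a share of 100 mm, from -1 to 1, then the turn about the tool's z as a share of pi rad, from -1 to 1. A call has 1 to 10 rows; each row shifts and turns the commanded pose from where the row before left it, along the tool's axes as they then stand; what a row does not reach is not made up. A row lasts 1/8 s, in which the tool goes at most 62.5 mm and 10.7 degrees, less where a joint would pass 70% of its speed; a pose out of reach is approached as far as the arm can. A call with a number of a shift or a turn outside -1 to 1 is refused whole. A call with a gripper value outside its range is refused whole. OPENING is the opening, from -1 (shut) to 1 (fully open), set as the call begins (- or left out, the last holds). The fingers move at their own pace and stop on an object; the grip force is fixed at half the most. Time passes only in rows, so rows that do not move let the fingers close. It gives the time, the measured TCP pose, the force, the opening and the grip force at its end, in the units of the state.
- env.sense(): the state, without advancing time (a new reading comes with each control period).
- get_image(name): name is "side" or "top" or "wrist"; returns a dict with "pixels" (384x512x3 uint8, blue, green, red), "K" (3x3 intrinsics, pixels), "distortion" ([k1, k2, p1, p2, k3] as OpenCV has them; the pictures are not rectified), "R" (3x3) and "t" (3): a world point X has camera coordinates R X + t. Camera axes: x right, y down, z forward; pixel columns grow to the right and rows downward; lengths in m; the calibration is good to about 2 mm. A picture is of the moment at which its call begins. There is no depth.
- env.sign_off(): hands the job in; it is judged then, once.
The state is a dict: "clock": time; "joints": joint angles; "joint_velocities": joint speeds; "joint_efforts": joint torques, N m; "tcp_pos": TCP position; "ee_rot": TCP orientation; "force": force on the tool from outside, world axes, zero at the start; "wrist_torque": the same for the moment, N m; "gripper_width": finger opening in m; "finger_force": force on a finger pad.
Only numpy, scipy, OpenCV 4.12 (cv2) and the standard library are available. Lean on these libraries where they do the work, as an engineer would, in place of code of your own. Each camera call takes 0.05 s, during which the arm holds its last target. There are 200 camera calls.

## Working session

There is one attempt and no reset: what is moved stays moved. The work goes in short steps, Python scripts to look and compute and a shell command to move; the robot and the scene stay as the last step left them, time stands still between calls to the robot, and variables do not carry over. Pictures are saved under pics/ and viewed, at most 11 in all, crops included, and the job is handed in when it is done.

```bash
mkdir -p pics; ls
python3 - <<'E'
from station import env,get_image
import cv2,numpy as np
s=env.sense();print({k:np.round(v,3).tolist() for k,v in s.items()},env.grasp_offset)
a=get_image("side");b=get_image("top");c=get_image("wrist")
np.save('pics/v1.npy',{'side':a,'top':b,'wrist':c},allow_pickle=True)
for n,i in(('side',a),('top',b),('wrist',c)):print(n,np.round(-i['R'].T@i['t'],3),np.round(i['R'],2).tolist(),i['K'][0],i['distortion'])
cv2.imwrite('pics/top1.png',cv2.resize(b['pixels'],(800,600)));cv2.imwrite('pics/side1.png',cv2.resize(a['pixels'],(800,600)))
E
```

```text
pics
{'clock': 0.0, 'joints': [-1.388, 0.468, -0.012, 1.604, 0.006, 1.071, -0.056], 'joint_velocities': [0.002, 0.002, 0.0, 0.0, 0.001, 0.001, -0.0], 'joint_efforts': [0.001, -52.056, -0.012, -24.375, -0.057, 0.017, 0.0], 'tcp_pos': [0.145, 0.633, 0.214], 'ee_rot': [0.113, 0.994, -0.001, -0.0], 'force': [-0.524, 0.161, 0.631], 'wrist_torque': [0.015, -0.039, -0.02], 'finger_force': 0.0, 'gripper_width': 0.092} 0.0187
side [ 0.355 -0.818  0.885] [[0.95, -0.31, 0.01], [-0.21, -0.67, -0.71], [0.23, 0.68, -0.7]] [386.20433248   0.         259.23388533] [0.04622161 0.         0.         0.         0.        ]
top [ 0.511 -0.073  1.41 ] [[-0.03, -1.0, 0.02], [-1.0, 0.02, -0.07], [0.07, -0.02, -1.0]] [461.22988854   0.         247.41397869] [-0.06523798  0.          0.          0.          0.        ]
wrist [0.078 0.648 0.385] [[0.22, 0.97, -0.0], [0.94, -0.22, 0.25], [0.25, -0.06, -0.97]] [317.35059523   0.         258.99662751] [-0.04431891  0.          0.          0.          0.        ]
```

View pics/top1.png

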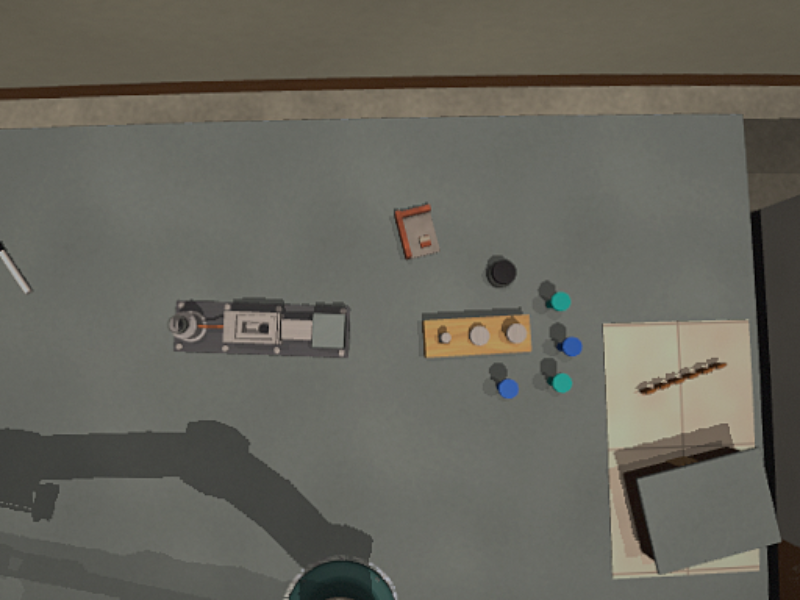

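View pics/side1.png

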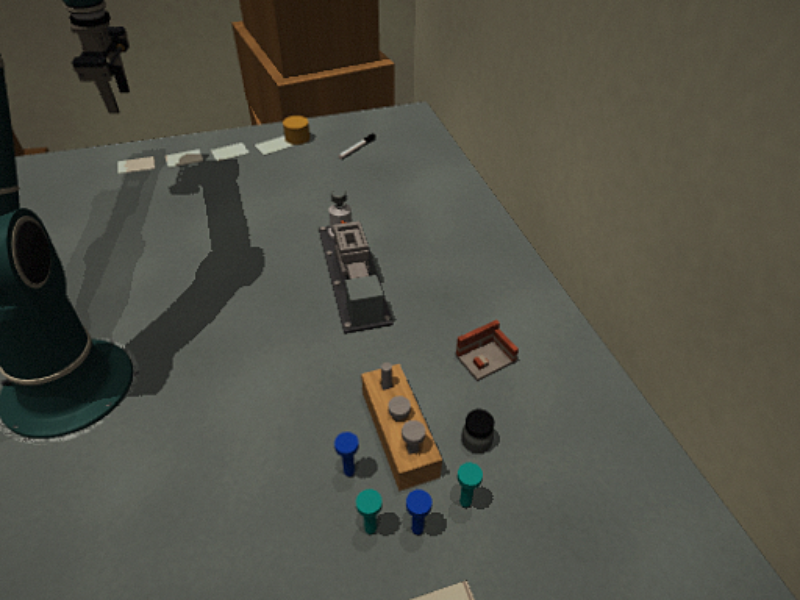

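The top view shows the coupling with the oiler at (183,325), the slot at (257,327) and the housing at (329,330). The rack is at (478,336), holding the rod at (445,338) and two headed pins at (479,335) and (516,332). In the side view those headed pins are at (399,407) and (413,433). The second looks taller, so I'll check it by triangulation and a crop.

```bash
cat > h.py <<'E'
import numpy as np,cv2
def ray(im,uv):
    p=cv2.undistortPoints(np.array([[uv]],float),im['K'],np.array(im['distortion']))[0,0]
    d=im['R'].T@np.r_[p,1]; return -im['R'].T@im['t'],d/np.linalg.norm(d)
def plane(im,uv,z):
    o,d=ray(im,uv); return o+d*(z-o[2])/d[2]
def tri(*obs):
    A=np.zeros((3,3));b=np.zeros(3);R=[ray(i,u) for i,u in obs]
    for o,d in R: P=np.eye(3)-np.outer(d,d);A+=P;b+=P@o
    X=np.linalg.solve(A,b);return X,max(np.linalg.norm((np.eye(3)-np.outer(d,d))@(X-o)) for o,d in R)
def proj(im,X):
    return cv2.projectPoints(np.array([X],float),cv2.Rodrigues(im['R'])[0],im['t'],im['K'],np.array(im['distortion']))[0][0,0]
E
python3 - <<'E'
from h import *
v=np.load('pics/v1.npy',allow_pickle=True).item()
t,s=v['top']['pixels'],v['side']['pixels']
def up(im,x0,y0,x1,y1,W,H):
    c=cv2.resize(im[y0:y1,x0:x1],(W,H),interpolation=cv2.INTER_CUBIC)
    return cv2.convertScaleAbs(c,alpha=1.0)
a=up(t,265,190,345,235,400,225)   # 5x
b=up(t,100,185,230,235,800,308)   # 6.15x
c=up(s,225,225,295,315,233,300)   # 3.33
d=up(s,195,115,260,215,195,300)   # 3
o=np.zeros((600,800,3),np.uint8)
o[:225,:400]=a;o[:290,400:633]=c[:290];o[:290,633:800]=d[:290,:167];o[292:]=b
cv2.imwrite('pics/crop1.png',o)
E
```

```text
(no output)
```

View pics/crop1.png

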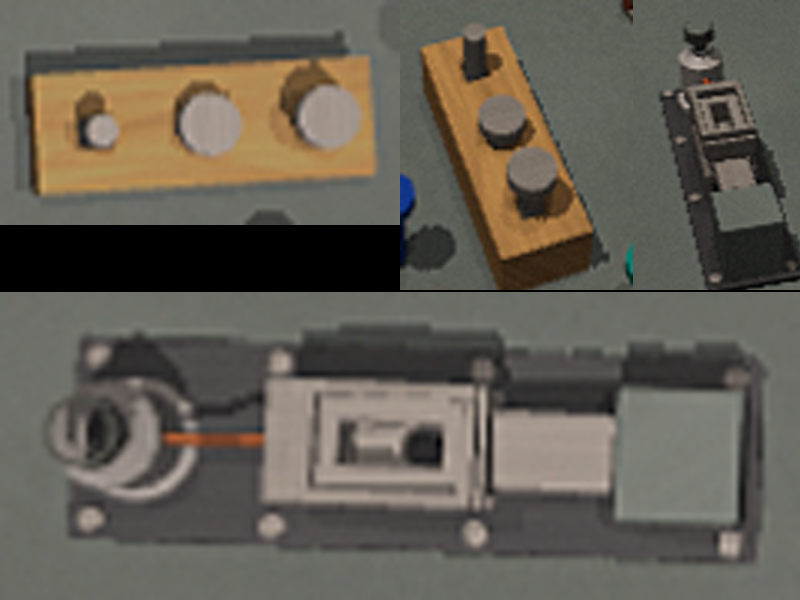

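Three grey things stand in the rack (crop pixels): the headless rod at (100,130), a low-headed pin at (210,125) and a tall-headed pin at (328,117). The tall one matches the long pin: in the side crop its head at (532,170) stands clear on a visible shank. The blue and turquoise ones outside the rack are look-alikes. In the coupling crop there is a dark round patch in the slot at (423,447), near the housing end, which may be the tongue's hole.

Run:
```python
from h import *
v=np.load('pics/v1.npy',allow_pickle=True).item();T,S=v['top'],v['side']
A=lambda x,y:(265+x/5-.4,190+y/5-.4)
B=lambda x,y:(100+x/6.154-.42,185+(y-292)/6.16-.42)
C=lambda x,y:(225+(x-400)/3.33-.35,225+y/3.33-.35)
D=lambda x,y:(195+(x-633)/3-.33,115+y/3-.33)
# head refinement by threshold: bright grey low saturation components
def heads(im,box):
    x0,y0,x1,y1=box;h=cv2.cvtColor(im['pixels'][y0:y1,x0:x1],cv2.COLOR_BGR2HSV)
    m=((h[...,1]<70)&(h[...,2]>95)).astype(np.uint8)
    n,l,st,c=cv2.connectedComponentsWithStats(m)
    return [(np.round(c[i]+[x0,y0],1).tolist(),st[i,2:].tolist()) for i in range(1,n) if st[i,4]>12]
print(heads(T,(275,203,338,226)));print(heads(S,(235,230,280,290)))
for n,a,c in(('rod',(100,130),(474,33)),('short',(210,125),(502,110)),('long',(328,117),(532,168))):
    X,e=tri((T,A(*a)),(S,C(*c)));print(n,X.round(4),round(e,4),A(*a),C(*c))
P=np.array([plane(T,B(*p),.010)[:2] for p in[(97,353),(280,362),(482,368),(738,377),(90,517),(271,524),(474,531),(730,541)]])
print(P.round(4));c=P[:4].mean(0)-P[4:].mean(0);d=(P[3]-P[0]+P[7]-P[4])
print('ctr',(P[[0,3,4,7]].mean(0)).round(4),'yaw(of y axis)',np.degrees(np.arctan2(d[0],-d[1])),'len',np.linalg.norm(P[3]-P[0]),np.linalg.norm(P[0]-P[4]))
print('slot',plane(T,B(391,443),.096),'hole',plane(T,B(423,447),.07),'slot ends',plane(T,B(338,441),.096),plane(T,B(445,446),.096))
print('cap',plane(T,B(100,435),.12),tri((T,B(100,435)),(S,D(699,36))))
R=np.array([plane(T,A(*p),.055)[:2] for p in[(33,75),(370,57),(375,176),(40,194)]]);print('rack',R.mean(0),R)
```

```text
[([330.4, 212.8], [12, 13, 123]), ([306.5, 214.4], [12, 12, 117]), ([285.0, 215.8], [7, 7, 35])]
[([267.1, 245.6], [45, 53, 782]), ([255.1, 259.0], [14, 11, 123]), ([264.2, 275.2], [15, 13, 146]), ([237.1, 283.3], [7, 14, 46])]
rod [ 0.5304 -0.2068  0.0983] 0.0007 (284.6, 215.6) (246.87222222222223, 234.55990990990992)
short [ 0.5323 -0.2722  0.0832] 0.0003 (306.6, 214.6) (255.28063063063064, 257.683033033033)
long [ 0.5344 -0.3375  0.0999] 0.0008 (330.20000000000005, 213.0) (264.28963963963963, 275.1004504504504)
[[ 0.609   0.2971]
 [ 0.6024  0.2065]
 [ 0.5971  0.1067]
 [ 0.5896 -0.0194]
 [ 0.5282  0.3011]
 [ 0.5227  0.2118]
 [ 0.517   0.1119]
 [ 0.509  -0.0138]]
ctr [0.559  0.1413] yaw(of y axis) -3.496221466167747 len 0.3171148580425611 0.08086698509235833
slot [0.55808551 0.13834928 0.096     ] hole [0.5567709  0.12745508 0.07      ] slot ends [0.55958758 0.16286382 0.096     ] [0.55610899 0.11339523 0.096     ]
cap [0.56395875 0.26693447 0.12      ] (array([0.56440939, 0.27017013, 0.10774136]), np.float64(5.1059189219482294e-05))
rack [ 0.5328714  -0.27359659] [[ 0.56510661 -0.1727935 ]
 [ 0.5708391  -0.37315119]
 [ 0.50043269 -0.3735066 ]
 [ 0.49510718 -0.17493506]]
```

Heights check out: long pin 0.100 m, short pin 0.083 m, rod 0.098 m. I'll turn the tool so its y lies along the coupling's x, shut the fingers, and go above the oiler.

```bash
python3 -m pendant '[[0,0,0,0.056],[0,0,0,0.056],[0,0,0,0.056],[0,0,0,0.056],[0,0,0,0.056],[0,0,0,0.056],[0,0,0,0.056],[0,0,0,0.056]]' -1; python3 -m pendant '[[-0.2,0.3,0,0],[-0.36,0.47,0,0],[-0.36,0.47,0,0],[-0.36,0.47,0,0],[-0.36,0.47,0,0],[-0.36,0.47,0,0],[-0.36,0.47,0,0],[-0.36,0.47,0,0],[-0.36,0.47,0,0],[-0.2,0.37,0,0]]'
python3 -m pendant '[[0,0,0,0],[0,0,0,0]]'
cat > snap.py <<'E'
import sys
from station import env,get_image
from h import *
s=env.sense();print(s['tcp_pos'],s['ee_rot'],s['force'],s['gripper_width'])
w=get_image('wrist');np.save('pics/w%s.npy'%sys.argv[1],w,allow_pickle=True)
cv2.imwrite('pics/w%s.png'%sys.argv[1],cv2.resize(w['pixels'],(800,600)))
E
python3 snap.py 1
```

```text
clock: 1.15
tcp_pos: [0.1455, 0.6333, 0.2142]
ee_rot: [0.731, 0.683, -0.0, 0.0]
force: [0.1, 0.2, -0.1]
gripper_width: 0.0142
finger_force: 0.0
clock: 2.4
tcp_pos: [0.569, 0.2756, 0.2146]
ee_rot: [0.73, 0.684, -0.0, 0.0]
force: [0.0, 0.8, 1.5]
gripper_width: 0.0003
finger_force: 0.0
clock: 2.65
tcp_pos: [0.5663, 0.2792, 0.2141]
ee_rot: [0.729, 0.685, -0.0, -0.001]
force: [-0.1, 0.5, -0.5]
gripper_width: 0.0001
finger_force: 0.0
[0.56627491 0.27918525 0.21406381] [ 7.28590435e-01  6.84949251e-01 -4.65216405e-04 -5.34081693e-04] [-0.12990621  0.52341288 -0.48744131] 6.824453908210965e-05
```

View pics/w1.png

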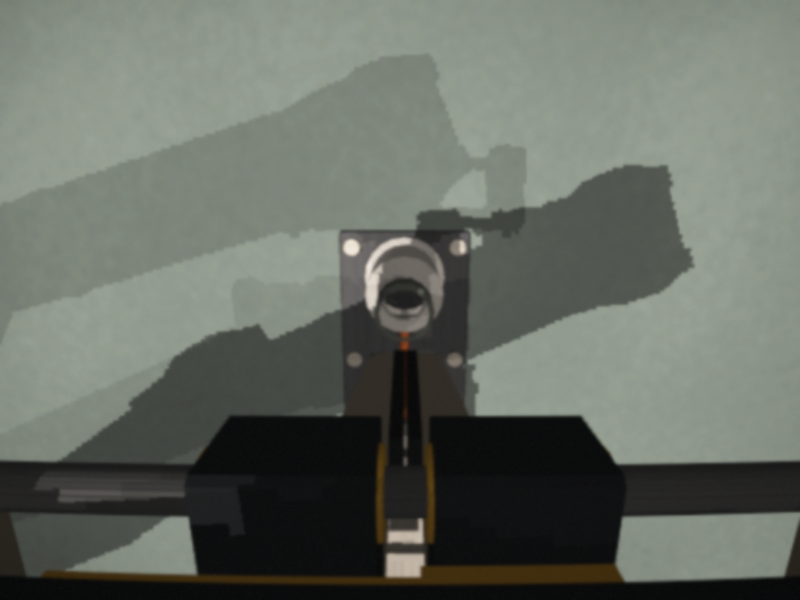

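The wrist view shows the oiler below the closed fingertips at (405,350). The cap's dark top is at about (404,294), the bottle at (405,285), and the plate's end screws at (351,247) and (457,247).

Run:
```python
from h import *
w=np.load('pics/w1.npy',allow_pickle=True).item();v=np.load('pics/v1.npy',allow_pickle=True).item()
f=.64
q=lambda x,y:(x*f-.18,y*f-.18)
print('cap',plane(w,q(404,294),.12),'bottle ring tri')
S=[plane(w,q(*p),.01) for p in[(351,247),(457,247),(354,360),(455,360)]];print(np.round(S,4))
B=lambda x,y:(100+x/6.154-.42,185+(y-292)/6.16-.42)
for x in(88,100):print(tri((w,q(404,294)),(v['top'],B(x,434))))
print('pred',proj(w,(.567,.2785,.12))/f,'top pred', (proj(v['top'],(.567,.2785,.12))-[100,185])*6.15+[0,292])
```

```text
cap [0.56757461 0.28690935 0.12      ] bottle ring tri
[[0.5277 0.3003 0.01  ]
 [0.6082 0.2953 0.01  ]
 [0.522  0.2091 0.01  ]
 [0.6033 0.204  0.01  ]]
(array([0.56640512, 0.28014341, 0.09079969]), np.float64(0.0006637160371181847))
(array([0.56647226, 0.27750033, 0.07965608]), np.float64(0.0003999770550018655))
pred [403.63369502 308.51868723] top pred [ 72.00936144 426.09111517]
```

The wrist image's screws agree with the top view to under 1 mm, and the cap must be at the frame's +138 mm, (0.567, 0.279). The dark patch is shading on the cap. The tool is already there, so I press.

```bash
python3 -m pendant '[[0,0,0.45,0],[0,0,0.35,0],[0,0,0.08,0],[0,0,0,0],[0,0,0.03,0],[0,0,0.03,0]]';python3 -m pendant '[[0,0,0.03,0],[0,0,0,0]]';python3 -m pendant '[[0,0,0.03,0],[0,0,0,0]]'
```

```text
clock: 3.45
tcp_pos: [0.5679, 0.2789, 0.1217]
ee_rot: [0.729, 0.685, 0.001, 0.0]
force: [-0.1, 0.4, 0.1]
gripper_width: 0.0004
finger_force: 0.0
clock: 3.7
tcp_pos: [0.5677, 0.2788, 0.1182]
ee_rot: [0.729, 0.685, 0.001, 0.0]
force: [-0.5, 1.1, 3.2]
gripper_width: 0.0005
finger_force: 1.9
clock: 3.95
tcp_pos: [0.5677, 0.2788, 0.115]
ee_rot: [0.729, 0.685, 0.001, 0.0]
force: [1.5, 0.3, 5.0]
gripper_width: 0.0005
finger_force: 2.7
```

```bash
python3 -m pendant '[[0,0,0.03,0],[0,0,0.03,0],[0,0,0,0]]';python3 -m pendant '[[0,0,0.03,0],[0,0,0,0]]'
```

```text
clock: 4.32
tcp_pos: [0.5678, 0.2788, 0.1104]
ee_rot: [0.729, 0.685, 0.001, -0.0]
force: [-2.4, -0.6, 13.9]
gripper_width: 0.0004
finger_force: 6.8
clock: 4.58
tcp_pos: [0.5679, 0.2789, 0.1102]
ee_rot: [0.729, 0.685, 0.001, -0.001]
force: [-8.9, -3.6, 31.0]
gripper_width: 0.0004
finger_force: 15.6
```

The cap bottomed at 10 mm and 31 N. Now I release it and go over the fork for a look down the slot.

```bash
python3 -m pendant '[[0,0,-0.1,0],[0,0,-0.3,0],[0,0,-0.5,0],[0,0,-0.15,0],[-0.4,0,0,0],[-0.5,0,0,0],[-0.5,0,0,0],[-0.4,0,0,0],[-0.24,0,0,0],[0,0,0,0]]' ;python3 -m pendant '[[0,0,0,0]]';python3 snap.py 2;python3 - <<'E'
from h import *
w=np.load('pics/w2.npy',allow_pickle=True).item()
u=proj(w,(.558,.140,.096));print(u)
x,y=np.round(u).astype(int);c=w['pixels'][max(y-60,0):y+60,x-70:x+70];print(x-70,max(y-60,0),c.shape)
cv2.imwrite('pics/c2.png',cv2.convertScaleAbs(cv2.resize(c,None,fx=5,fy=5,interpolation=cv2.INTER_CUBIC),alpha=1.4))
E
```

```text
clock: 5.82
tcp_pos: [0.5537, 0.0727, 0.2098]
ee_rot: [0.73, 0.683, -0.001, -0.0]
force: [-0.0, 0.5, -0.7]
gripper_width: 0.0007
finger_force: 0.0
clock: 5.95
tcp_pos: [0.5541, 0.0763, 0.2099]
ee_rot: [0.728, 0.685, -0.0, -0.0]
force: [0.3, 1.0, -0.2]
gripper_width: 0.0004
finger_force: 0.0
[0.55414599 0.07628906 0.2099122 ] [ 7.28334418e-01  6.85221610e-01 -3.18372486e-04 -4.69026709e-04] [ 0.33011872  1.00675723 -0.22070204] 0.0003794009087494694
[257.38437438 120.67215249]
187 61 (120, 140, 3)
```

View pics/c2.png

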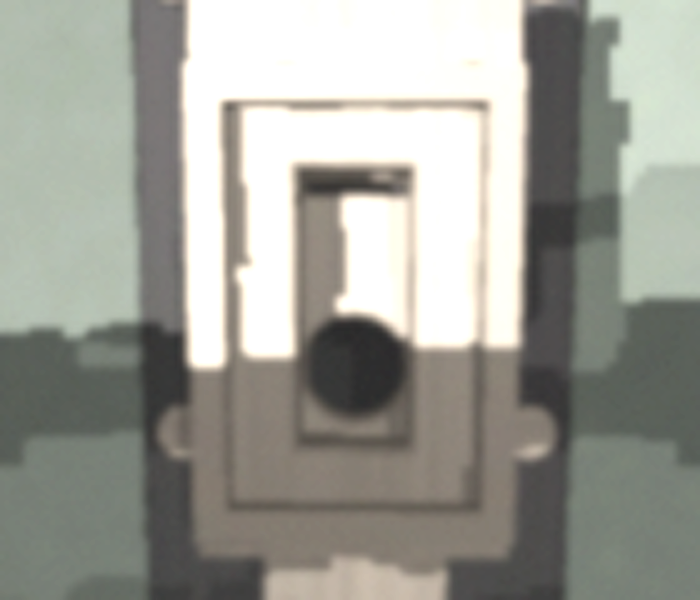

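The crop shows the slot from (297,167) to (412,443) and the tongue's round hole clearly at (354,366), toward the housing.

Run:
```python
from h import *
w=np.load('pics/w2.npy',allow_pickle=True).item()
q=lambda x,y:(187+x/5-.4,61+y/5-.4)
c=[plane(w,q(*p),.096) for p in[(297,167),(412,167),(297,443),(412,443)]];print(np.round(c,4));m=np.mean(c,0)
r=[plane(w,q(*p),.106) for p in[(186,60),(525,60)]]
h=plane(w,q(354,366),.07);ax=np.array([.061,.998]);print('slot',m,'hole',h,'off',(h-m)[:2]@ax,'diam',np.linalg.norm(plane(w,q(304,366),.07)-plane(w,q(405,366),.07)))
print('hole on axis',m[:2]+ax*((h-m)[:2]@ax))
```

```text
[[0.5496 0.1631 0.096 ]
 [0.5694 0.1619 0.096 ]
 [0.5462 0.1157 0.096 ]
 [0.5668 0.1144 0.096 ]]
slot [0.55802293 0.13875648 0.096     ] hole [0.55705813 0.12704079 0.07      ] off -0.011751116734281431 diam 0.01953482815516836
hole on axis [0.55730612 0.12702887]
```

```bash
python3 -m pendant '[[-0.35,0,0,0],[-0.5,0,0,0],[-0.5,0,0,0],[-0.5,0,0,0],[-0.5,0,0,0],[-0.5,0,0,0],[-0.5,0,0,0],[-0.5,0,0,0],[-0.5,0,0,0],[-0.35,0.05,0,0]]' 0.22;python3 -m pendant '[[0,0,0,0],[0,0,0,0]]';python3 snap.py 3;python3 - <<'E'
from h import *
w=np.load('pics/w3.npy',allow_pickle=True).item()
h=cv2.cvtColor(w['pixels'],cv2.COLOR_BGR2HSV);m=((h[...,1]<45)&(h[...,2]>100)).astype(np.uint8)
n,l,st,c=cv2.connectedComponentsWithStats(m)
for i in range(1,n):
    if 60<st[i,4]<4000:print(c[i].round(1),st[i],plane(w,c[i],.102).round(4),plane(w,c[i],.08).round(4))
for X in[(.5304,-.2068,.102),(.5323,-.2722,.08),(.5344,-.3375,.102)]:print(proj(w,X)/.64)
E
```

```text
clock: 7.25
tcp_pos: [0.5304, -0.3956, 0.2101]
ee_rot: [0.729, 0.685, -0.0, -0.0]
force: [0.0, 0.7, -0.7]
gripper_width: 0.056
finger_force: 0.0
clock: 7.5
tcp_pos: [0.531, -0.3926, 0.2098]
ee_rot: [0.728, 0.685, 0.0, -0.001]
force: [-0.1, 0.9, -0.6]
gripper_width: 0.0561
finger_force: 0.0
[ 0.53101251 -0.39256013  0.20982027] [ 7.28100888e-01  6.85469464e-01  3.00812374e-04 -7.88041147e-04] [-0.05798815  0.899488   -0.58015161] 0.05609385301767353
[251.5  56.8] [ 233   36   38   42 1275] [ 0.5333 -0.2768  0.102 ] [ 0.533  -0.2732  0.08  ]
[314.5 109.6] [ 300   65   40   74 1487] [ 0.5842 -0.3222  0.102 ] [ 0.5879 -0.3222  0.08  ]
[258.  130.7] [ 239  112   39   37 1179] [ 0.535  -0.3371  0.102 ] [ 0.5348 -0.3382  0.08  ]
[244.2 349.6] [ 205  333   73   35 2265] [ 0.5066 -0.5614  0.102 ] [ 0.5042 -0.5802  0.08  ]
[315.4 350.5] [ 283  332   71   37 2394] [ 0.5815 -0.5674  0.102 ] [ 0.585  -0.5867  0.08  ]
[378.07320803 -57.94709556]
[391.59072695  87.06388284]
[402.17392719 205.10765682]
```

View pics/w3.png

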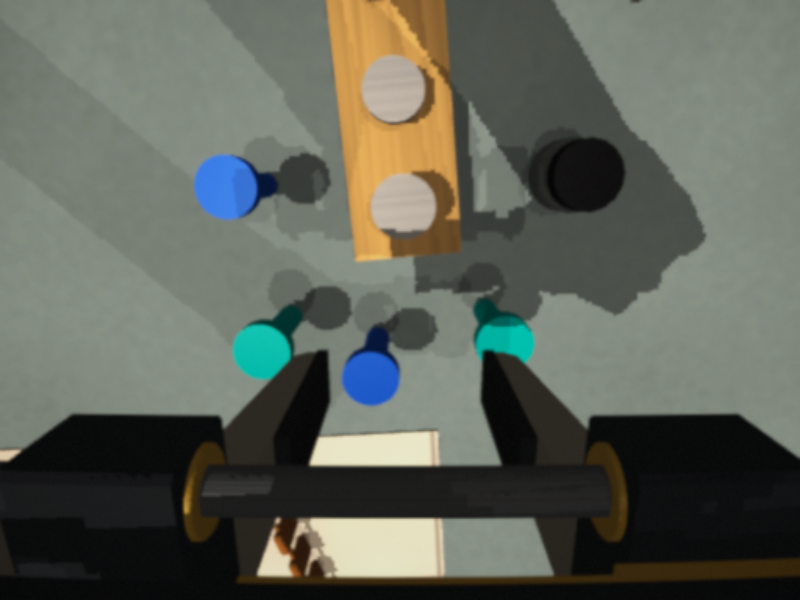

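The long pin's head is at (403,204), giving (0.535, -0.337). The short pin is at (393,88), and the blue and turquoise look-alikes stay outside the 92 mm finger envelope. I'm descending over the long pin and closing.

```bash
python3 -m pendant '[[0.3,0,0,0],[0.255,0.005,0,0],[0,0,0.3,0],[0,0,0.5,0],[0,0,0.4,0],[0,0,0.1,0],[0,0,0,0]]';python3 -m pendant '[[0,0,0,0],[0,0,0,0],[0,0,0,0],[0,0,0,0]]' -1
```

```text
clock: 8.43
tcp_pos: [0.5347, -0.3384, 0.081]
ee_rot: [0.728, 0.685, 0.0, -0.0]
force: [0.3, 0.3, -0.0]
gripper_width: 0.0561
finger_force: 0.0
clock: 8.93
tcp_pos: [0.5349, -0.3398, 0.0819]
ee_rot: [0.729, 0.685, 0.0, 0.001]
force: [0.5, 0.2, 6.9]
gripper_width: 0.0352
finger_force: 30.0
```

```bash
python3 -m pendant '[[0,0,-0.15,0],[0,0,-0.2,0],[0,0,-0.3,0],[0,0,-0.4,0],[0,0,-0.4,0],[0,0,-0.1,0],[0,0,0,0]]';python3 snap.py 4;python3 - <<'E'
from h import *
from station import get_image
w=np.load('pics/w4.npy',allow_pickle=True).item();c=w['pixels'][190:330,160:360]
d=get_image('side');np.save('pics/s4.npy',d,allow_pickle=True)
u=proj(d,(.535,-.338,.21)).astype(int);print(u)
e=d['pixels'][u[1]-50:u[1]+50,u[0]-60:u[0]+60]
o=np.zeros((600,800,3),np.uint8);o[:280,:400]=cv2.resize(c,(400,280),interpolation=2);o[280:580,:360]=cv2.resize(e,(360,300),interpolation=2)
o=cv2.convertScaleAbs(o,alpha=1.6);cv2.imwrite('pics/c4.png',o[:, :400])
E
```

```text
clock: 9.8
tcp_pos: [0.5337, -0.3389, 0.2356]
ee_rot: [0.729, 0.685, 0.0, -0.0]
force: [0.3, 0.5, -3.5]
gripper_width: 0.0348
finger_force: 30.0
[ 0.5337418  -0.33891552  0.23564767] [ 7.28837490e-01  6.84686696e-01  1.74691375e-04 -9.94676758e-05] [ 0.29634774  0.46129715 -3.48536154] 0.03479479843432035
[266 246]
```

View pics/c4.png

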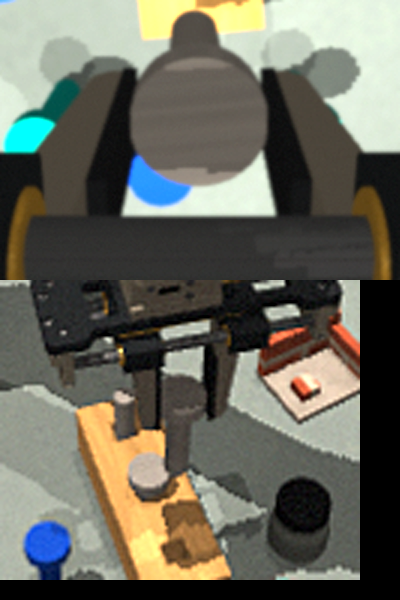

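Run:
```python
from h import *
w=np.load('pics/w4.npy',allow_pickle=True).item();d=np.load('pics/s4.npy',allow_pickle=True).item()
t=np.array([.5337,-.3389,.2356])
H=plane(w,(259-.25,248.5),t[2]+.0205);print('head-tcp',H-t)
for dy in(0,.0015,.003):
  a=H.copy();a[2]-=.092;a[1]+=dy;print(dy,(proj(w,a)-[160,190])*2)
print('side head', (proj(d,H)-[206,196])*3+[0,280],'nose',(proj(d,H-[0,0,.092])-[206,196])*3+[0,280])
```

```text
head-tcp [0.00150142 0.00257136 0.0205    ]
0 [197.52146753  21.50437435]
0.0015 [197.28341403  17.87086699]
0.003 [197.04464592  14.22640161]
side head [181.43718031 389.67680249] nose [178.26458867 467.69246418]
```

The pin is held upright, with its head about 2.5 mm beyond the TCP along tool x, so the TCP target over the hole is (0.5568, 0.1244).

```bash
python3 -m pendant '[[0.3,0,0,0],[0.5,0,0,0],[0.5,0,0,0],[0.5,0,0,0],[0.5,0,0,0],[0.5,0,0,0],[0.5,0,0,0],[0.5,0,0,0],[0.5,-0.025,0,0],[0.338,-0.026,0,0]]';python3 -m pendant '[[0,0,0,0],[0,0,0,0],[0,0,0,0]]'
```

```text
clock: 11.15
tcp_pos: [0.5565, 0.1267, 0.2336]
ee_rot: [0.728, 0.686, -0.002, -0.001]
force: [0.6, -0.5, -3.1]
gripper_width: 0.0351
finger_force: 30.0
clock: 11.52
tcp_pos: [0.5578, 0.1223, 0.2351]
ee_rot: [0.73, 0.684, -0.001, 0.0]
force: [-0.1, -0.7, -2.4]
gripper_width: 0.0349
finger_force: 30.0
```

```bash
python3 -m pendant '[[0,0,0.3,0],[0,0,0.2,0],[0,0,0,0],[0,0,0,0]]';python3 snap.py 5;python3 - <<'E'
from h import *
from station import get_image
w=np.load('pics/w5.npy',allow_pickle=True).item();c=w['pixels'][100:300,160:360]
d=get_image('side');np.save('pics/s5.npy',d,allow_pickle=True)
u=proj(d,(.557,.127,.12)).astype(int);print(u)
e=d['pixels'][u[1]-37:u[1]+37,u[0]-37:u[0]+37]
o=np.hstack([cv2.resize(c,(400,400),interpolation=2),cv2.resize(e,(400,400),interpolation=2)])
cv2.imwrite('pics/c5.png',cv2.convertScaleAbs(o,alpha=1.6))
E
```

```text
clock: 12.02
tcp_pos: [0.5586, 0.1234, 0.1864]
ee_rot: [0.729, 0.684, 0.001, 0.0]
force: [-0.7, 0.4, -2.9]
gripper_width: 0.0352
finger_force: 30.0
[0.55863924 0.12341576 0.18644836] [7.29270354e-01 6.84225351e-01 5.44603801e-04 3.50951792e-04] [-0.65969977  0.38706339 -2.91962852] 0.03524523839192477
[224 149]
```

View pics/c5.png

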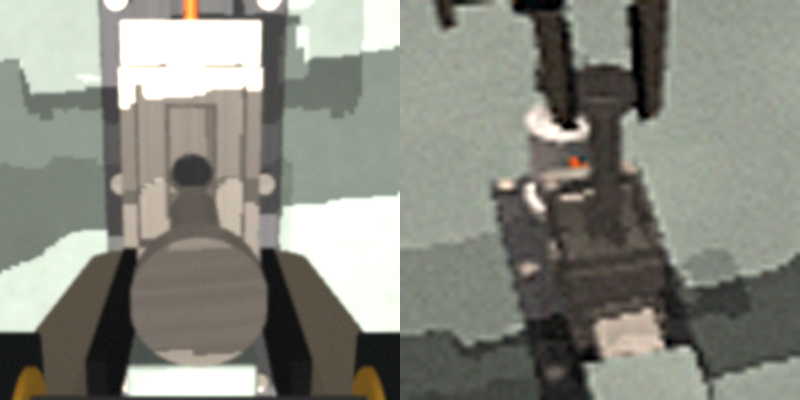

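The wrist view shows the nose just above the slot: slot centre x≈191, hole at (191,168), shank at (194,200), head at (198,298). I'll compute the sideways offset.

Run:
```python
from h import *
w=np.load('pics/w5.npy',allow_pickle=True).item();t=np.array([.5586,.1234,.1864])
q=lambda x,y:(160+x/2-.25,100+y/2-.25)
H=plane(w,q(198.5,297),t[2]+.0205);print('head',H,H-t)
print('slot left/right at rim base z.096',plane(w,q(167,115),.096),plane(w,q(215,115),.096))
print('hole',plane(w,q(191,171),.07))
print('slot top end',plane(w,q(191,105),.096))
print('rim inner?',plane(w,q(138,115),.106),plane(w,q(246,115),.106), 'fork', plane(w,q(120,60),.096),plane(w,q(262,60),.096))
for z in(.115,.07):print(z,(proj(w,(H[0],H[1],z))-[160,100])*2)
```

```text
head [0.56021787 0.12616443 0.2069    ] [0.00161787 0.00276443 0.0205    ]
slot left/right at rim base z.096 [0.54945008 0.15889616 0.096     ] [0.56927754 0.15761677 0.096     ]
hole [0.5571302  0.12871345 0.07      ]
slot top end [0.55964017 0.16238154 0.096     ]
rim inner? [0.53848906 0.16096467 0.106     ] [0.58140949 0.15819591 0.106     ] fork [0.53211426 0.18246951 0.096     ] [0.58960972 0.17876317 0.096     ]
0.115 [197.58866181 201.20600235]
0.07 [197.47746858 175.41040164]
```

```bash
python3 -m pendant '[[0.01,-0.02,0,0],[0,0,0.1,0],[0,0,0.08,0],[0,0,0,0]]'; python3 -m pendant '[[0,0,0.08,0],[0,0,0,0]]'; python3 -m pendant '[[0,0,0.05,0],[0,0,0,0]]'
```

```text
clock: 12.62
tcp_pos: [0.5553, 0.125, 0.1665]
ee_rot: [0.729, 0.685, -0.001, -0.0]
force: [0.9, -0.1, -2.7]
gripper_width: 0.0353
finger_force: 30.0
clock: 12.88
tcp_pos: [0.556, 0.1251, 0.1591]
ee_rot: [0.729, 0.685, -0.0, 0.0]
force: [0.3, -1.6, -2.9]
gripper_width: 0.0348
finger_force: 30.0
clock: 13.12
tcp_pos: [0.5561, 0.1251, 0.1543]
ee_rot: [0.729, 0.685, 0.0, 0.0]
force: [0.2, 0.4, -4.0]
gripper_width: 0.035
finger_force: 30.0
```

```bash
python3 -m pendant '[[0,0,0.05,0],[0,0,0.05,0],[0,0,0,0]]'; python3 -m pendant '[[0,0,0.04,0],[0,0,0,0]]'; python3 -m pendant '[[0,0,0.04,0],[0,0,0,0]]'
```

```text
clock: 13.5
tcp_pos: [0.5561, 0.1251, 0.1442]
ee_rot: [0.729, 0.685, -0.0, 0.0]
force: [1.3, 0.8, -4.1]
gripper_width: 0.035
finger_force: 30.0
clock: 13.75
tcp_pos: [0.5561, 0.1251, 0.1404]
ee_rot: [0.729, 0.685, 0.0, 0.0]
force: [0.9, 0.3, -4.6]
gripper_width: 0.035
finger_force: 30.0
clock: 14.0
tcp_pos: [0.556, 0.1251, 0.1363]
ee_rot: [0.729, 0.685, -0.0, 0.0]
force: [1.6, -0.0, -4.7]
gripper_width: 0.0348
finger_force: 30.0
```

The nose is 5 mm into the tongue's hole with no contact force. I keep going down gently.

```bash
python3 -m pendant '[[0,0,0.04,0],[0,0,0,0]]'; python3 -m pendant '[[0,0,0.04,0],[0,0,0,0]]'; python3 -m pendant '[[0,0,0.04,0],[0,0,0,0]]'
```

```text
clock: 14.25
tcp_pos: [0.556, 0.1251, 0.1323]
ee_rot: [0.729, 0.685, -0.0, 0.0]
force: [2.2, -0.2, -4.3]
gripper_width: 0.035
finger_force: 30.0
clock: 14.5
tcp_pos: [0.556, 0.1251, 0.1283]
ee_rot: [0.729, 0.685, -0.0, 0.0]
force: [0.9, -1.2, -3.8]
gripper_width: 0.0352
finger_force: 30.0
clock: 14.75
tcp_pos: [0.556, 0.1251, 0.1243]
ee_rot: [0.729, 0.685, -0.0, 0.0]
force: [1.7, -0.4, -4.7]
gripper_width: 0.0349
finger_force: 30.0
```

```bash
python3 -m pendant '[[0,0,0.04,0],[0,0,0,0]]'; python3 -m pendant '[[0,0,0.04,0],[0,0,0,0]]'; python3 -m pendant '[[0,0,0.04,0],[0,0,0,0]]'
```

```text
clock: 15.0
tcp_pos: [0.5561, 0.1251, 0.1203]
ee_rot: [0.729, 0.685, -0.0, 0.0]
force: [2.2, 1.1, -4.3]
gripper_width: 0.0347
finger_force: 30.0
clock: 15.25
tcp_pos: [0.556, 0.1251, 0.1163]
ee_rot: [0.729, 0.685, -0.0, 0.0]
force: [2.0, 0.4, -4.9]
gripper_width: 0.0351
finger_force: 30.0
clock: 15.5
tcp_pos: [0.556, 0.1251, 0.1123]
ee_rot: [0.729, 0.685, -0.0, 0.0]
force: [2.9, 0.6, -4.4]
gripper_width: 0.0354
finger_force: 30.0
```

```bash
python3 -m pendant '[[0,0,0,0],[0,0,0,0],[0,0,-0.2,0],[0,0,-0.35,0],[0,0,0,0]]' 0.22; python3 -m pendant '[[0.026,0,0,0],[0,0,0,0],[0,0,0,0],[0,0,0,0]]' -1; python3 snap.py 6
python3 - <<'E'
from h import *
w=np.load('pics/w6.npy',allow_pickle=True).item();c=w['pixels'][100:300,160:360]
from station import get_image
d=get_image('side')
u=proj(d,(.557,.127,.12)).astype(int)
e=d['pixels'][u[1]-37:u[1]+37,u[0]-37:u[0]+37]
cv2.imwrite('pics/c6.png',cv2.convertScaleAbs(np.hstack([cv2.resize(c,(400,400),interpolation=2),cv2.resize(e,(400,400),interpolation=2)]),alpha=1.6))
E
```

```text
clock: 16.12
tcp_pos: [0.5577, 0.1256, 0.1703]
ee_rot: [0.729, 0.685, 0.002, 0.001]
force: [-0.6, -0.1, -0.9]
gripper_width: 0.0559
finger_force: 0.0
clock: 16.62
tcp_pos: [0.556, 0.1276, 0.1671]
ee_rot: [0.729, 0.685, -0.0, -0.0]
force: [-0.3, -1.0, -0.4]
gripper_width: 0.0184
finger_force: 0.0
[0.55595862 0.12761449 0.16712902] [ 7.28890411e-01  6.84630255e-01 -4.17045220e-04 -9.10873105e-05] [-0.33298618 -0.96285351 -0.36048768] 0.018401185564870907
```

View pics/c6.png

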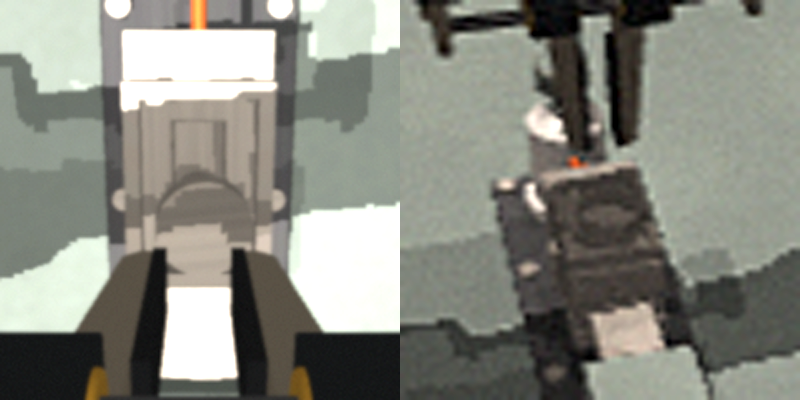

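The head now sits low on the fork at (206,226) in the left crop, with the pin resting on the keeper in the tongue's hole. I'll check its place against the TCP.

```bash
python3 - <<'E'
from h import *
w=np.load('pics/w6.npy',allow_pickle=True).item()
q=lambda x,y:(160+x/2-.25,100+y/2-.25)
for z in(.108,.126):print(z,plane(w,q(206,228),z),np.linalg.norm(plane(w,q(155,225),z)-plane(w,q(257,225),z)))
E
python3 -m pendant '[[0,0,0.2,0],[0,0,0.08,0],[0,0,0,0]]'; python3 -m pendant '[[0,0,0.05,0],[0,0,0.05,0],[0,0,0,0]]'
```

```text
0.108 [0.55995623 0.12314266 0.108     ] 0.038869632733004596
0.126 [0.56010342 0.12896109 0.126     ] 0.03583709491251237
clock: 17.1
tcp_pos: [0.5558, 0.1276, 0.1391]
ee_rot: [0.729, 0.685, -0.001, -0.0]
force: [0.1, 0.4, -0.2]
gripper_width: 0.0004
finger_force: 0.0
clock: 17.48
tcp_pos: [0.556, 0.1277, 0.1293]
ee_rot: [0.729, 0.685, -0.0, -0.0]
force: [0.8, 0.4, 0.9]
gripper_width: 0.0003
finger_force: 0.0
```

```bash
python3 -m pendant '[[0.005,0.012,0,0],[0,0,0.03,0],[0,0,0.03,0],[0,0,0,0]]'; python3 -m pendant '[[0,0,0.03,0],[0,0,0,0]]';python3 -m pendant '[[0,0,0.03,0],[0,0,0,0]]'
```

```text
clock: 17.98
tcp_pos: [0.5572, 0.1281, 0.1233]
ee_rot: [0.729, 0.685, -0.0, -0.0]
force: [0.2, -0.1, -0.2]
gripper_width: 0.0002
finger_force: 0.0
clock: 18.23
tcp_pos: [0.5572, 0.1282, 0.1204]
ee_rot: [0.729, 0.685, -0.0, -0.0]
force: [-0.9, 0.8, -0.3]
gripper_width: 0.0003
finger_force: 0.0
clock: 18.48
tcp_pos: [0.5576, 0.1283, 0.1177]
ee_rot: [0.729, 0.685, 0.0, 0.0]
force: [-0.3, 0.7, 1.2]
gripper_width: 0.0003
finger_force: 0.7
```

```bash
python3 -m pendant '[[0,0,0.02,0],[0,0,0,0]]'; python3 -m pendant '[[0,0,0.02,0],[0,0,0,0]]';python3 -m pendant '[[0,0,0.02,0],[0,0,0,0]]'
```

```text
clock: 18.73
tcp_pos: [0.5576, 0.1285, 0.1162]
ee_rot: [0.729, 0.685, 0.0, -0.0]
force: [-0.9, 0.3, 4.8]
gripper_width: 0.0001
finger_force: 2.8
clock: 18.98
tcp_pos: [0.5576, 0.1286, 0.1144]
ee_rot: [0.729, 0.685, 0.0, -0.0]
force: [-2.1, -0.2, 7.0]
gripper_width: 0.0004
finger_force: 3.5
clock: 19.23
tcp_pos: [0.5575, 0.1286, 0.1124]
ee_rot: [0.729, 0.685, 0.0, -0.0]
force: [-1.6, 0.9, 7.9]
gripper_width: 0.0007
finger_force: 3.7
```

```bash
python3 -m pendant '[[0,0,0.02,0],[0,0,0,0]]'; python3 -m pendant '[[0,0,0.02,0],[0,0,0,0]]';python3 -m pendant '[[0,0,0.015,0],[0,0,0,0]]'
```

```text
clock: 19.48
tcp_pos: [0.5574, 0.1286, 0.1104]
ee_rot: [0.729, 0.685, 0.0, -0.0]
force: [-3.2, 1.2, 7.3]
gripper_width: 0.0004
finger_force: 3.8
clock: 19.73
tcp_pos: [0.5574, 0.1287, 0.1092]
ee_rot: [0.729, 0.685, 0.0, -0.001]
force: [-4.5, 0.7, 14.7]
gripper_width: 0.0006
finger_force: 7.0
clock: 19.98
tcp_pos: [0.5574, 0.1287, 0.109]
ee_rot: [0.729, 0.685, 0.001, -0.001]
force: [-8.4, -0.2, 24.4]
gripper_width: 0.0006
finger_force: 12.1
```

```bash
python3 -m pendant '[[0,0,0.015,0],[0,0,0,0]]'; python3 -m pendant '[[0,0,-0.03,0],[0,0,-0.03,0],[0,0,-0.5,0],[0,0,-0.4,0],[-0.3,0,0,0],[-0.3,0,0,0],[0,0,0,0],[0,0,0,0]]'; python3 snap.py 7;python3 - <<'E'
from h import *
w=np.load('pics/w7.npy',allow_pickle=True).item()
from station import get_image
u=proj(w,(.557,.127,.108)).astype(int);c=w['pixels'][max(0,u[1]-50):u[1]+50,u[0]-50:u[0]+50];print(u,u-50)
d=get_image('side');np.save('pics/s7.npy',d,allow_pickle=True)
v=proj(d,(.557,.127,.12)).astype(int);print(v)
e=d['pixels'][v[1]-30:v[1]+30,v[0]-30:v[0]+30]
cv2.imwrite('pics/c7.png',cv2.convertScaleAbs(np.hstack([cv2.resize(c,(400,400),interpolation=2),cv2.resize(e,(400,400),interpolation=2)]),alpha=1.5))
E
```

```text
clock: 20.23
tcp_pos: [0.5574, 0.1288, 0.1088]
ee_rot: [0.729, 0.685, 0.001, -0.001]
force: [-13.2, -1.3, 35.1]
gripper_width: 0.0003
finger_force: 17.4
clock: 21.22
tcp_pos: [0.5536, 0.0692, 0.2002]
ee_rot: [0.729, 0.685, -0.0, -0.0]
force: [-0.1, 0.6, 0.1]
gripper_width: 0.0008
finger_force: 0.0
[0.55361113 0.06922815 0.2002132 ] [ 7.28622083e-01  6.84915900e-01 -5.93658426e-05 -2.58023344e-04] [-0.12582311  0.64850441  0.12170594] 0.0007716944323156871
[256 128] [206  78]
[224 149]
```

View pics/c7.png

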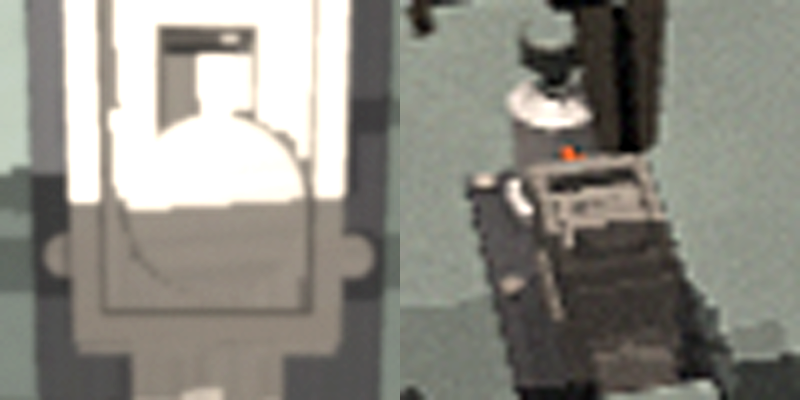

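The head sits in the rim, with the oiler cap back up at (545,35) in the right crop. The stop read 0.1088 against an expected 0.108, and the pin may lean slightly, so I'll press once more, gently, toward the −x side.

```bash
python3 -m pendant '[[0.3,0,0,0],[0.28,-0.05,0,0],[0,0,0.4,0],[0,0,0.4,0],[0,0,0.085,0],[0,0,0,0],[0,0,0,0]]'; python3 -m pendant '[[0,0,0.015,0],[0,0,0,0]]';python3 -m pendant '[[0,0,0.015,0],[0,0,0,0]]';python3 -m pendant '[[0,0,0.015,0],[0,0,0,0]]'
```

```text
clock: 22.2
tcp_pos: [0.5535, 0.1268, 0.1136]
ee_rot: [0.729, 0.685, 0.001, 0.001]
force: [-0.5, -0.5, 0.5]
gripper_width: 0.0002
finger_force: 0.0
clock: 22.45
tcp_pos: [0.5526, 0.1266, 0.1112]
ee_rot: [0.729, 0.685, 0.001, 0.0]
force: [-0.6, -0.8, 0.0]
gripper_width: 0.0002
finger_force: 0.0
clock: 22.7
tcp_pos: [0.5526, 0.1266, 0.1096]
ee_rot: [0.729, 0.685, 0.0, 0.0]
force: [-1.2, -0.7, 4.1]
gripper_width: 0.0001
finger_force: 2.0
clock: 22.95
tcp_pos: [0.5526, 0.1266, 0.1094]
ee_rot: [0.729, 0.685, 0.001, -0.0]
force: [-4.6, -0.2, 15.2]
gripper_width: 0.0005
finger_force: 7.5
```

```bash
python3 -m pendant '[[0,0,0.015,0],[0,0,0,0]]';python3 -m pendant '[[0,0,0.015,0],[0,0,0,0]]';python3 -m pendant '[[0,0,0.01,0],[0,0,0,0]]'
```

```text
clock: 23.2
tcp_pos: [0.5526, 0.1267, 0.1091]
ee_rot: [0.729, 0.685, 0.001, -0.001]
force: [-8.0, -1.3, 25.6]
gripper_width: 0.0007
finger_force: 12.7
clock: 23.45
tcp_pos: [0.5525, 0.1267, 0.1087]
ee_rot: [0.729, 0.685, 0.001, -0.001]
force: [-11.3, -1.6, 34.7]
gripper_width: 0.0008
finger_force: 17.4
clock: 23.7
tcp_pos: [0.5524, 0.1267, 0.1085]
ee_rot: [0.729, 0.685, 0.001, -0.001]
force: [-13.9, -2.9, 41.9]
gripper_width: 0.0003
finger_force: 20.8
```

Hard stop again at the same height. As a reference I'll touch the rim's top (known to be 106 mm) lightly with the same fingertips.

```bash
python3 -m pendant '[[0,0,-0.06,0],[0,0,-0.2,0],[0.25,0.02,0,0],[0.24,0.02,0,0],[0,0,0.2,0],[0,0,0.035,0],[0,0,0,0],[0,0,0,0]]'; python3 -m pendant '[[0,0,0.015,0],[0,0,0,0]]';python3 -m pendant '[[0,0,0.015,0],[0,0,0,0]]';python3 -m pendant '[[0,0,0.015,0],[0,0,0,0]]'
```

```text
clock: 24.7
tcp_pos: [0.5591, 0.1769, 0.1064]
ee_rot: [0.729, 0.685, 0.001, -0.001]
force: [-2.2, 6.2, 12.1]
gripper_width: 0.0003
finger_force: 6.0
clock: 24.95
tcp_pos: [0.5591, 0.1769, 0.1062]
ee_rot: [0.729, 0.685, 0.001, -0.002]
force: [-6.8, 2.7, 23.0]
gripper_width: 0.0005
finger_force: 11.2
clock: 25.2
tcp_pos: [0.5592, 0.177, 0.1061]
ee_rot: [0.729, 0.685, 0.001, -0.002]
force: [-10.9, 3.4, 32.8]
gripper_width: 0.0
finger_force: 16.4
clock: 25.45
tcp_pos: [0.5592, 0.177, 0.106]
ee_rot: [0.729, 0.685, 0.001, -0.002]
force: [-14.1, 2.4, 42.3]
gripper_width: 0.0004
finger_force: 21.5
```

The head's stop is 0.5–0.8 mm over nominal. That fits the pin leaning through its slot clearance against the keeper, and firm pressing moves it no lower, so it is home. I'll withdraw, check the top view, and hand in.

```bash
python3 -m pendant '[[0,0,-0.06,0],[0,0,-0.5,0],[0,0,-0.5,0],[0,-0.5,0,0],[0,-0.5,0,0],[0,0,0,0],[0,0,0,0],[0,0,0,0]]'
python3 - <<'E'
from station import get_image
from h import *
t=get_image('top');np.save('pics/t8.npy',t,allow_pickle=True);v=np.load('pics/v1.npy',allow_pickle=True).item()['top']
d=cv2.absdiff(t['pixels'],v['pixels']).max(2)
h=cv2.cvtColor(t['pixels'][203:226,275:338],cv2.COLOR_BGR2HSV);m=((h[...,1]<70)&(h[...,2]>95)).astype(np.uint8)
n,l,st,c=cv2.connectedComponentsWithStats(m);print([(c[i]+[275,203],st[i,4]) for i in range(1,n) if st[i,4]>12])
a=t['pixels'][175:245,95:370];cv2.imwrite('pics/c8.png',np.vstack([cv2.resize(a,(800,204),interpolation=2),cv2.resize(v['pixels'][175:245,95:370],(800,204),interpolation=2)]))
E
```

```text
clock: 26.45
tcp_pos: [0.4606, 0.1808, 0.2071]
ee_rot: [0.729, 0.684, -0.0, 0.0]
force: [-0.2, 1.0, -0.1]
gripper_width: 0.0002
finger_force: 0.0
[(array([306.54700855, 214.38461538]), np.int32(117)), (array([284.97142857, 215.77142857]), np.int32(35))]
```

View pics/c8.png

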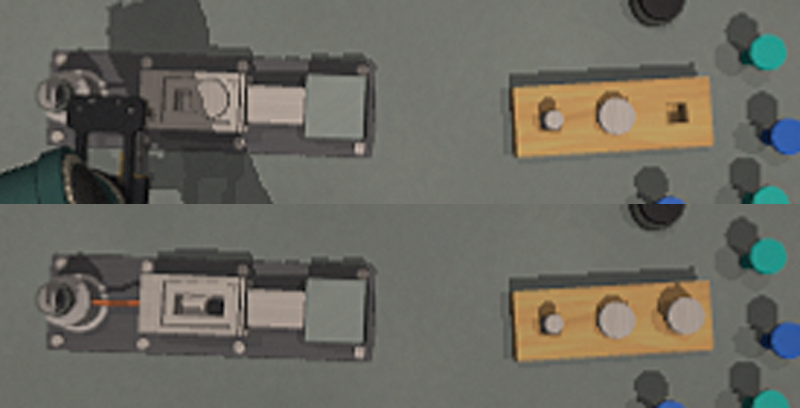

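The comparison shows the pin's head in the fork at (212,100) and the long pin's rack hole empty at (678,113). The rod at (552,120) and short pin at (616,116) are unmoved, and the cap is up.

```bash
python3 -c "
from station import env
print(env.sign_off())"
```

```text
the job is handed in; nothing more can be done
None
```

The job is handed in: I pressed the oiler cap right down and it sprang back, then pushed the long pin through the tongue's hole and past the keeper until its head stopped firmly on the fork (about 0.5–0.8 mm above nominal by touch, which I put down to the pin leaning in its clearance), with the short pin and rod still in the rack.

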